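# Snap the cap onto the loaded sample pot and keep it pressed

### The arm

A 6-joint arm with a two-finger parallel gripper is mounted at the origin on the work surface. World frame = base frame: x ahead of the robot, y to its left, z up, the work surface at z = 0. Lengths are in m, angles in rad, forces in N, time in s.
With the tool pointing down it reaches from about 0.35 to 0.85 m from the base axis. Payload 8.1 kg.
Tool frame: the origin (TCP) lies on the centre line of the jaws, within the pads' length; the fingertips stand 25 mm ahead of it and the grasp point (between the pads) lies 6 mm ahead of it (r.tip_extent is the distance from the TCP to the fingertips, in m); z points along the fingers, y is the line along which they close (so a half turn about z gives the same grasp; the last joint's range is limited). The gripper opens to 93 mm and grips with 3 to 60 N. Pads are 15 mm wide; open, the fingers measure 128 mm over their backs; the gripper's body (75 mm by 188 mm) begins 65 mm behind the grasp point.
Start: joints at [1.017, 0.13, 1.488, -0, 1.523, -0.085], TCP at [0.271, 0.535, 0.244] pointing down, gripper open.
Joint ranges: [-2.96, 2.96], [-0.89, 2.26], [0.02, 2.5], [-1.34, 4.48], [0, 2.73], [-2.66, 2.66]. Speed limits (rad/s): [2.39, 2.39, 2.79, 3.14, 3.14, 3.14].

### API

Orientations are given as [roll, pitch, yaw] about the fixed x, y, z axes, in that order (R = Rz(yaw) Ry(pitch) Rx(roll)).
In Python, from rig import r, solver, viewer, job, status gives the robot as it stands. The module is installed in compiled form; this text tells all that it offers. Calls block until the motion is done:
- r.move_pose(position, orientation): joint-space move of the TCP to a pose.
- r.move_linear(position, attitude=None, feed=0.15, stop_force=None): straight line of the TCP; attitude=None keeps the orientation; feed is the mean speed in m/s. With stop_force (N) it stops when the force on the tool has changed by that much, and returns True; else False.
- r.set_joints(angles): joint-space move.
- r.set_gripper(opening, strength=None): finger opening in m; strength is the grip in N (None keeps the last); returns when the fingers have stopped.
- r.dwell(seconds).
- solver.ik(position, orientation): joint angles nearest the present ones, or None.
- viewer.capture(name): name is "side" or "top" or "wrist"; returns the picture (420x560x3 uint8, red, green, blue); there is no depth.
- viewer.camera_params(name): a dict with "fovy" (degrees; the focal length in pixels is half the picture's height over the tangent of half this angle, whatever the lens; pixels are square), "cx", "cy" (the principal point, pixels), "k1" (the pictures are not rectified: a ray, as slopes to the right and down, at radius r is drawn at 1 + k1 r^2 times it, then the intrinsics apply), "cam_to_world" (4x4, takes a point from camera to world coordinates); the wrist camera has in their place "mount" (4x4, takes a point from camera to tool coordinates, whose origin is the TCP and whose axes are the flange's). Camera axes: x right, y down, z forward; pixel columns grow to the right and rows downward; lengths in m; the calibration is good to about 2 mm. A picture is of the moment at which its call begins: read the wrist's pose just before it. camera_params takes no time and is no camera call.
A pose or a line that the arm cannot do raises r.IKError and nothing moves.
- job.job_done(): hands the job in; it is judged then, once.
Readings, each from a call of its own:
- status.read_t(): time.
- status.read_q(): joint angles.
- status.read_qd(): joint speeds.
- status.read_joint_torque(): joint torques, N m.
- status.read_tool_pos(): TCP position.
- status.read_tool_rot(): TCP orientation.
- status.read_wrist_force(): force on the tool from outside, world axes, zero at the start.
- status.read_ft_torque(): the same for the moment, N m.
- status.read_gripper_width(): finger opening in m.
- status.read_gripper_force(): force on a finger pad.
Only numpy, scipy, OpenCV 4.12 (cv2) and the standard library are available. Lean on these libraries where they do the work, as an engineer would, in place of code of your own. Each camera call takes 0.05 s, during which the arm holds its last target. There are 200 camera calls.

### The job

A small yellow memory stick has been put into one of the two clear pots on the table. Close that pot: take the red cap by its black knob, set it on the pot's mouth and press it straight down until it clicks past the nubs on the neck, then keep pressing until it is fully home. Finish while still holding the cap down with a firm push of about 10 N (do not let go), and leave the other pot open and everything else where it is.

Things in the scene. Friction and masses are not known exactly. Their poses are not given: they have to be found in the camera images.
- cap: Loose red snap cap, 58 mm across, 19 mm high, with a round black knob 24 mm across and 30 mm tall on the middle of its flat top (49 mm overall); about 60 g; stands mouth down on the table. Origin: centre of its underside; z up its axis. Inside 15 mm deep, 52 mm across, with a rounded inward lip (46.4 mm clear) round the lowest 3 mm.
- cap_knob (a point): A point on the cap's axis inside the black knob, 36 mm above the cap's underside (17 mm above its flat red top, 13 mm below the knob's top).
- loaded_pot: Clear round pot with white base and blue neck, the one with the yellow stick in it. Fixed to the table. Origin: centre of its underside, on the table; z up. Body 64 mm across up to a shoulder at 45 mm; then the neck, 44 mm across, up to the rim at 63 mm; mouth 38 mm. Six small white spring nubs stand 3 mm out of the neck, 55.5 mm up.
- loaded_pot_rim (a point): Centre of the mouth of the pot with the stick, 63 mm up. Set loosely, the cap rests on the nubs, its underside about 59 mm above the table. Pressed, it resists over about 5 mm (peak about 9 to 14 N), then the nubs snap behind its lip, the force drops and it stops hard, rim against its inside: fully home its underside is 48 mm, its flat top 67 mm above the table.
- empty_pot: A second pot of exactly the same kind, empty; fixed to the table. Origin: centre of its underside. It must stay open.
- stick: Yellow memory stick with a steel end, 40 x 18 x 9 mm, 12 g, lying loose on the floor of the pot to be closed. Origin: centre of its underside.
- phone: Black phone lying flat, 150 x 72 x 9 mm. Bystander. Origin: centre of its underside.
- mouse: Grey computer mouse on a mouse pad, about 80 x 60 x 34 mm. Bystander. Origin: under it.
- tape: Roll of tan adhesive tape lying flat, 100 mm across, 24 mm high. Bystander. Origin: centre of its underside.
- mug: White mug, 80 mm across, 90 mm high. Bystander. Origin: centre of its underside.
- marker: White felt pen with a blue cap, lying flat, 135 mm long, 15 mm thick. Bystander. Origin: under its middle.
- tent: Yellow folded plastic marker tent with black panels, 90 mm wide, 105 mm high. Bystander. Origin: centre of its underside.
Mind the look-alikes: they are no part of the job. What is meant by the cap is not purple, and is the larger of those in its own colour.

How it is judged:
On the way, in this order (a step that is already met when the one before it is completed fails the run):
1. the cap is over the mouth of the loaded pot, level and not yet snapped on (horizontal distance between cap and loaded_pot below 0.01 m and z of cap in the frame of loaded_pot between 0.055 and 0.09 m and angle between cap's own z axis and vertical below 0.3 rad), for 0.05 s.
2. the cap has snapped past the nubs and is fully home (z of cap in the frame of loaded_pot between 0.044 and 0.0505 m and horizontal distance between cap and loaded_pot below 0.004 m and angle between cap's own z axis and vertical below 0.08 rad), for 0.2 s.
At the end, for the whole second after the job is handed in: Cap fully home on the pot with the stick: underside 44 to 50.5 mm above the pot's underside (48 is home), within 4 mm of its axis, within 0.08 rad of level; the robot still touches it and presses it on the pot with over 4 N; the stick is in that pot (all of step 2 and contact force between cap and loaded_pot above 4 N and contact force between any of the fingers, the arm and cap above 2 N and horizontal distance between stick and loaded_pot below 0.03 m and height (world z) of stick below 0.04 m); the arm keeps its last pose, push and grip.
It fails at once if a bystander (phone, mouse, tape, mug, felt pen or tent) is moved more than 30 mm (distance of any of phone, mouse, tape, mug, marker, tent from where it was at the start of the episode above 0.03 m).
It fails at once if the cap is set on the empty pot (horizontal distance between cap and empty_pot below 0.02 m and contact force between cap and empty_pot above 0.2 N).
It also fails if it takes over 48 s, if anything falls off the work surface, if the arm or the gripper's body presses on something with over 40 N, if the wrist force passes 120 N, or if a joint passes its speed limit or range.

## Working session

There is one attempt and no reset: what is moved stays moved. The work goes in short steps, each a Python script; the robot and the scene stay as the last script left them, time stands still between calls to the robot, and variables do not carry over. Pictures are saved under pics/ and viewed, at most 10 in all, crops included, and the job is handed in when it is done.

```bash
mkdir -p pics; cat > h.py <<'E'
import numpy as np, cv2
from rig import r, solver, viewer, job, status
from scipy.spatial.transform import Rotation as Ro
def cap(n,f=None):
    im=viewer.capture(n)
    if f: cv2.imwrite('pics/'+f,im[:,:,::-1])
    return im
def ray(n,u,v,T=None):
    p=viewer.camera_params(n); f=210/np.tan(np.radians(p['fovy'])/2)
    d=np.array([(u-p['cx'])/f,(v-p['cy'])/f]); s=d.copy()
    for _ in range(30): s=d/(1+p['k1']*(s@s))
    M=np.array(p['cam_to_world']) if 'cam_to_world' in p else T@np.array(p['mount'])
    w=M[:3,:3]@np.array([s[0],s[1],1]); return M[:3,3],w
def onz(n,u,v,z,T=None):
    o,w=ray(n,u,v,T); return o+w*(z-o[2])/w[2]
def tool():
    T=np.eye(4); T[:3,3]=status.read_tool_pos(); T[:3,:3]=Ro.from_euler('xyz',status.read_tool_rot()).as_matrix(); return T
E
python3 - <<'E'
from h import *
a=cap('top','top.png'); b=cap('side','side.png')
print(status.read_t(),status.read_tool_rot(),r.tip_extent)
for n in('top','side','wrist'):print(n,viewer.camera_params(n))
E
```

```text
0.1 [-3.13997509e+00 -1.33423205e-04  2.67281760e+00] 0.025
top {'fovy': 56.27476796316023, 'cx': 275.0304340181993, 'cy': 206.8669520206564, 'k1': 0.038712565678488034, 'cam_to_world': array([[-2.43995428e-02, -9.87064687e-01,  1.58454934e-01,
         3.80929095e-01],
       [-9.99702277e-01,  2.40690795e-02, -4.00454613e-03,
         1.53236282e-02],
       [ 1.38881682e-04, -1.58505467e-01, -9.87358090e-01,
         1.07173146e+00],
       [ 0.00000000e+00,  0.00000000e+00,  0.00000000e+00,
         1.00000000e+00]])}
side {'fovy': 53.029884915707115, 'cx': 278.8659569957327, 'cy': 212.27422127156706, 'k1': -0.03622671776623829, 'cam_to_world': array([[ 0.77600247, -0.3421598 ,  0.52985549, -0.12336877],
       [-0.63072442, -0.4244547 ,  0.64963444, -0.80828578],
       [ 0.00262087, -0.83831073, -0.54518644,  0.7545522 ],
       [ 0.        ,  0.        ,  0.        ,  1.        ]])}
wrist {'fovy': 69.43888230064711, 'cx': 273.29091399719044, 'cy': 209.83979401898102, 'k1': -0.05893855787630829, 'mount': array([[-2.57960226e-04, -9.68272720e-01, -2.49895725e-01,
         6.81714408e-02],
       [ 9.99999290e-01, -5.40398823e-04,  1.06161638e-03,
         5.97062148e-04],
       [-1.16297754e-03, -2.49895274e-01,  9.68272172e-01,
        -1.39774787e-01],
       [ 0.00000000e+00,  0.00000000e+00,  0.00000000e+00,
         1.00000000e+00]])}
```

View pics/top.png

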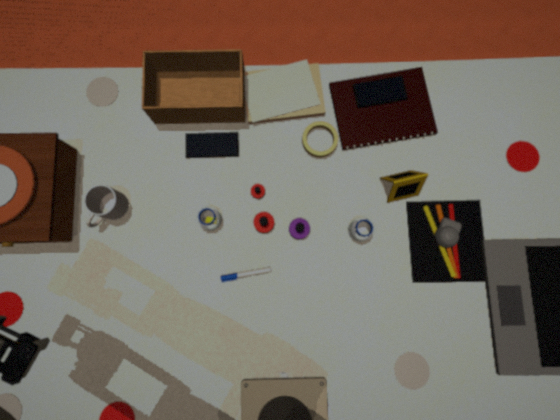

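View pics/side.png

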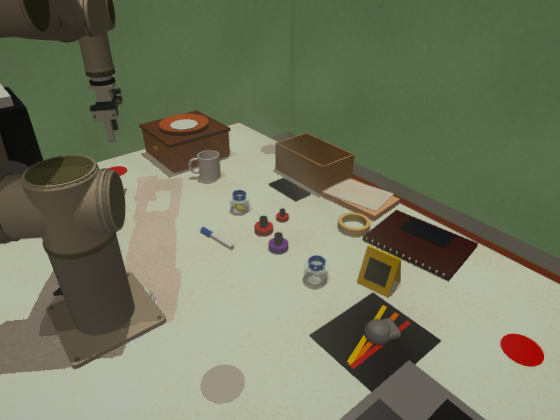

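Top view: red large cap at (264,222), small red look-alike at (258,191), purple at (299,229). Flat red discs at (523,156) and elsewhere are only decals. The pot with yellow in it is at (209,218) and the empty one at (361,230). The choice is the cap at (264,222) and the pot at (209,218). I'll measure both and check them in a close crop.

```bash
cat > m.py <<'E'
from h import *
def blob(n,im,box,lo,hi,z):
    x0,y0,x1,y1=box; hsv=cv2.cvtColor(im,cv2.COLOR_RGB2HSV)
    h,s,v=[hsv[:,:,i].astype(int) for i in range(3)]
    m=((h>=lo)&(h<=hi) if lo<hi else (h>=lo)|(h<=hi))&(s>110)&(v>50)
    k=np.zeros_like(m);k[y0:y1,x0:x1]=1; m=(m&k).astype(np.uint8)
    c=max(cv2.findContours(m,cv2.RETR_EXTERNAL,cv2.CHAIN_APPROX_NONE)[0],key=len)
    e=cv2.minEnclosingCircle(c); bb=cv2.boundingRect(c)
    p=np.array([onz(n,*q[0],z) for q in c.astype(float)])[:,:2]
    (x,y),R=cv2.minEnclosingCircle(p.astype(np.float32))
    print(n,'px',np.round(e[0],1),bb,'xy',round(x,4),round(y,4),'diam',round(2*R,4))
a=cap('top');b=cap('side')
blob('top',a,(250,208,279,238),170,8,.012); blob('top',a,(248,180,270,202),170,8,.012)
blob('top',a,(192,200,226,236),100,130,.06); blob('top',a,(346,214,378,246),100,130,.06)
blob('side',b,(250,212,274,238),170,8,.012)
blob('side',b,(228,185,252,215),100,130,.055); blob('side',b,(302,250,332,290),100,130,.055)
c=np.hstack([cv2.resize(a[170:250,185:385],(800,320),interpolation=2),])
d=cv2.resize(b[180:290,220:340],(305,280),interpolation=2)
o=np.zeros((600,800,3),np.uint8);o[:320]=c;o[320:,:305]=d
cv2.imwrite('pics/crop.png',o[:,:,::-1])
E
python3 m.py
```

```text
top px [263.5 222.2] (254, 212, 20, 21) xy 0.5098 0.0434 diam 0.0574
top px [257. 191.] (251, 184, 14, 15) xy 0.5965 0.0595 diam 0.041
top px [199.  216.5] (199, 216, 1, 2) xy 0.5228 0.2091 diam 0.0028
top px [367.5 226. ] (365, 220, 7, 13) xy 0.4875 -0.2264 diam 0.0335
side px [263.4 227. ] (255, 221, 18, 15) xy 0.5071 0.0382 diam 0.0764
side px [243.5 194.5] (243, 194, 2, 2) xy 0.5338 0.1801 diam 0.0072
side px [322.  262.5] (320, 260, 5, 6) xy 0.4934 -0.2289 diam 0.0236
```

View pics/crop.png

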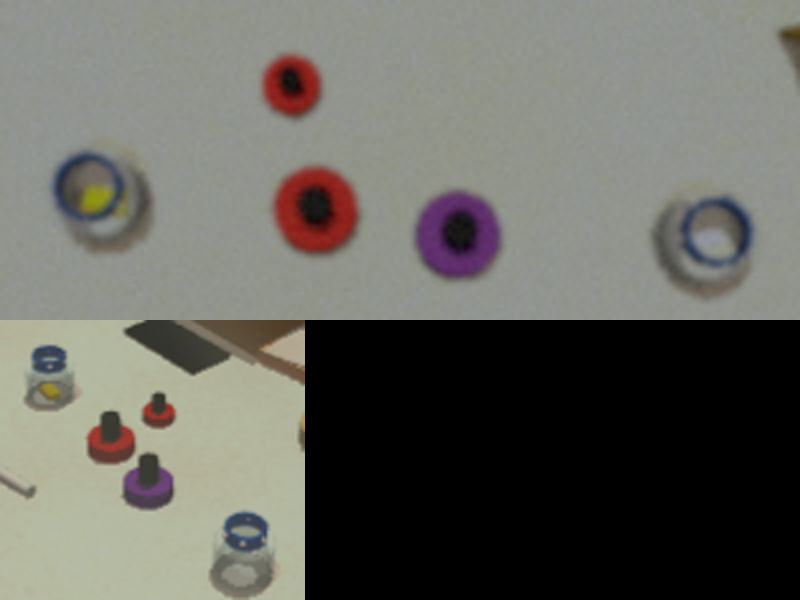

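The stick is in the pot at top (207,216). The crop's dark-knobbed large red cap at (264,222) measures 57 mm, against 41 mm for the small one. Next I'll put the wrist camera vertically above each of them for an exact position.

```bash
cat > w.py <<'E'
from h import *
YAW=2.2
def over(xy,h):   # camera vertically above xy, height h of TCP
    R=Ro.from_euler('xyz',[np.pi,0,YAW]).as_matrix()
    off=(R@np.array(viewer.camera_params('wrist')['mount'])[:3,3])[:2]
    r.move_pose([xy[0]-off[0],xy[1]-off[1],h],[np.pi,0,YAW])
def meas(hue,z,near,f,smin=100):
    r.dwell(.3); T=tool(); im=cap('wrist',f)
    hsv=cv2.cvtColor(im,cv2.COLOR_RGB2HSV).astype(int); h=hsv[...,0]
    m=(((h>=hue[0])&(h<=hue[1]) if hue[0]<hue[1] else (h>=hue[0])|(h<=hue[1]))&(hsv[...,1]>smin)&(hsv[...,2]>35)).astype(np.uint8)
    m=cv2.morphologyEx(m,cv2.MORPH_CLOSE,np.ones((5,5)))
    best=[]
    for c in cv2.findContours(m,cv2.RETR_EXTERNAL,cv2.CHAIN_APPROX_NONE)[0]:
        if len(c)<40: continue
        p=np.array([onz('wrist',*q[0],z,T)[:2] for q in c.astype(float)]).astype(np.float32)
        (x,y),a,_=cv2.fitEllipse(p); px=cv2.minEnclosingCircle(c)[0]
        best.append((np.hypot(x-near[0],y-near[1]),x,y,a,px))
    best.sort(key=lambda b:b[0])
    for b in best[:3]: print(f,np.round([*b[:3],*b[3],*b[4]],4))
    return np.array(best[0][1:3])
E
python3 - <<'E'
from w import *
p0=onz('top',207.3,216.5,.063)[:2]; print('pot top est',p0)
over(p0,.2); p=meas((100,130),.063,p0,'wp.png')
c0=np.array([.5098,.0434]); over(c0,.2); c=meas((170,8),.019,c0,'wc.png')
np.save('pc.npy',[p,c]); print(status.read_t())
a,b=cv2.imread('pics/wp.png'),cv2.imread('pics/wc.png')
cv2.imwrite('pics/w2.png',cv2.resize(np.hstack([a,b]),(800,300)))
E
```

```text
pot top est [0.52184145 0.18711334]
wp.png [4.100000e-03 5.240000e-01 1.906000e-01 4.180000e-02 4.210000e-02
 2.764572e+02 1.308857e+02]
wp.png [1.348e-01 3.931e-01 1.472e-01 1.510e-02 4.530e-02 1.255e+02 8.300e+01]
wc.png [1.200000e-03 5.110000e-01 4.340000e-02 5.590000e-02 5.640000e-02
 2.732655e+02 1.332090e+02]
wc.png [8.710000e-02 5.956000e-01 5.840000e-02 3.850000e-02 4.110000e-02
 3.458506e+02 1.696793e+02]
3.35
```

View pics/w2.png

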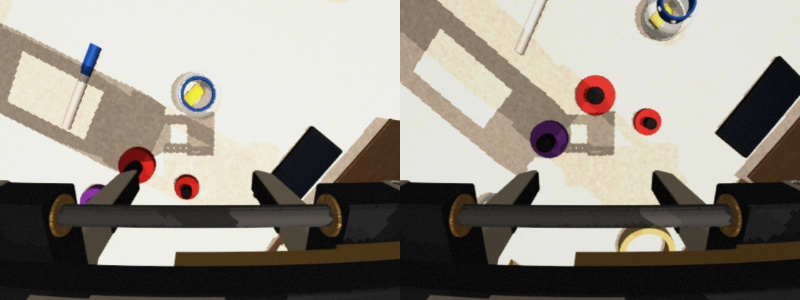

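Wrist views: pot ring at (276,131), yellow stick inside it, 42 mm outer diameter; cap at (273,133), 56 mm. Both fit the given sizes, so I'll grasp.

```bash
python3 - <<'E'
from w import *
p,c=np.load('pc.npy')
r.set_gripper(.05)
r.move_pose([*c,.13],[np.pi,0,YAW])
print('hit',r.move_linear([*c,.047],feed=.08,stop_force=6))
print(status.read_tool_pos(),status.read_wrist_force())
r.set_gripper(.015,40)
print('w',status.read_gripper_width(),status.read_gripper_force())
r.move_linear([*c,.15],feed=.15); r.dwell(.2)
print('w',status.read_gripper_width(),status.read_wrist_force())
T=tool();print(T[:3,3],status.read_t())
q=meas((170,8),T[2,3]-.028,T[:2,3],'wg.png')
print('cap-tcp in tool',T[:3,:3].T@np.array([*(q-T[:2,3]),0]))
a=cap('side')
cv2.imwrite('pics/g.png',np.hstack([cv2.resize(cv2.imread('pics/wg.png'),(460,345)),cv2.resize(a[120:270,180:328],(340,345))[:,:,::-1]]))
E
```

```text
hit False
[0.51153295 0.04336993 0.04765055] [0.27929812 0.12144197 0.4913381 ]
w 0.023302760299178476 40.00058948993683
w 0.023184916179621477 [-0.29337397  0.65887332 -0.83427681]
[0.5101226  0.04336512 0.1486138 ] 7.45
wg.png [1.670e-02 5.018e-01 5.780e-02 2.890e-02 5.820e-02 2.735e+02 2.405e+02]
wg.png [4.880000e-02 5.464000e-01 7.600000e-02 2.220000e-02 2.640000e-02
 3.525625e+02 2.435312e+02]
cap-tcp in tool [1.65605241e-02 1.80968214e-03 2.00729638e-05]
```

View pics/g.png

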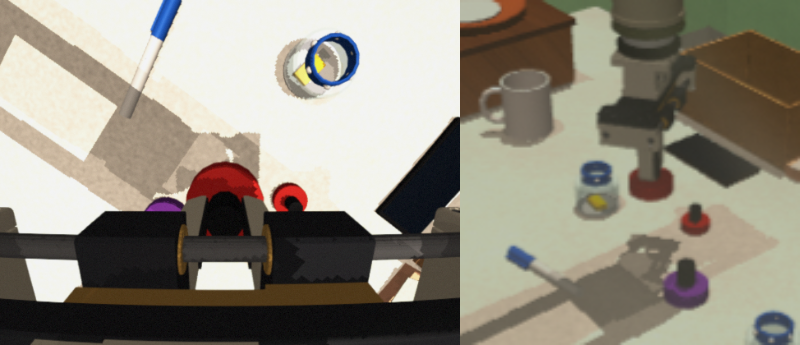

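The cap is held level (knob width 23 mm) and its upper arc is visible in the wrist view around (273,200–240). I'll fit that arc at the cap's lower edge to get the true cap-to-camera offset.

```bash
cat > fit.py <<'E'
from w import *
from scipy.optimize import least_squares
def held(f):
    r.dwell(.2);T=tool(); im=cap('wrist',f)
    hsv=cv2.cvtColor(im,cv2.COLOR_RGB2HSV).astype(int);h=hsv[...,0]
    m=(((h>170)|(h<8))&(hsv[...,1]>100)&(hsv[...,2]>35)).astype(np.uint8)
    cs=cv2.findContours(m,cv2.RETR_EXTERNAL,cv2.CHAIN_APPROX_NONE)[0]
    c=max([k for k in cs if abs(k[:,0,0].mean()-273)<40],key=cv2.contourArea)[:,0].astype(float)
    up=np.array([[u,c[c[:,0]==u][:,1].min()] for u in np.unique(c[:,0])])
    up=up[up[:,1]<up[:,1].min()+22]
    P=np.array([onz('wrist',u,v-.5,T[2,3]-.0477,T) for u,v in up])
    L=(P-T[:3,3])@T[:3,:3]
    s=least_squares(lambda a:np.hypot(L[:,0]-a[0],L[:,1]-a[1])-.029,[0,0],loss='soft_l1',f_scale=.0005)
    res=np.hypot(L[:,0]-s.x[0],L[:,1]-s.x[1])-.029
    print('cap in tool (x,y)',s.x,'rms',res.std(),len(up)); return s.x,T
if __name__=='__main__':
    b,T=held('wg2.png')
    p,c=np.load('pc.npy')
    print('bias world',T[:2,:2]@b)
E
python3 fit.py
```

```text
cap in tool (x,y) [-0.00016225  0.00111781] rms 0.00021255864074022708 77
bias world [0.00099919 0.00052671]
```

```bash
python3 - <<'E'
from fit import *
p,c=np.load('pc.npy'); t=p-np.array([.0010,.0005]); cmd=t.copy()
r.move_pose([*t,.15],[np.pi,0,YAW]); r.move_linear([*t,.125],feed=.08)
for _ in range(3):
    r.dwell(.3); e=t-status.read_tool_pos()[:2]; cmd+=e; r.move_linear([*cmd,.125],feed=.05)
r.dwell(.3); print('err',t-status.read_tool_pos()[:2],status.read_wrist_force(),status.read_tool_rot())
held('wh.png'); np.save('cmd.npy',cmd)
a=cap('side');b=cap('top'); print(status.read_t())
x=cv2.resize(cv2.imread('pics/wh.png')[150:330,180:370],(400,380))
y=cv2.resize(a[150:230,200:284],(400,380),interpolation=2)[:,:,::-1]
cv2.imwrite('pics/p.png',np.hstack([x,y]))
E
```

```text
err [ 4.12705267e-05 -2.15281508e-05] [ 0.18143834  0.22716887 -0.9046952 ] [-3.14151458e+00 -1.24809702e-05  2.20002902e+00]
cap in tool (x,y) [-0.00030219  0.00096307] rms 0.00023084327590299048 76
11.5
```

View pics/p.png

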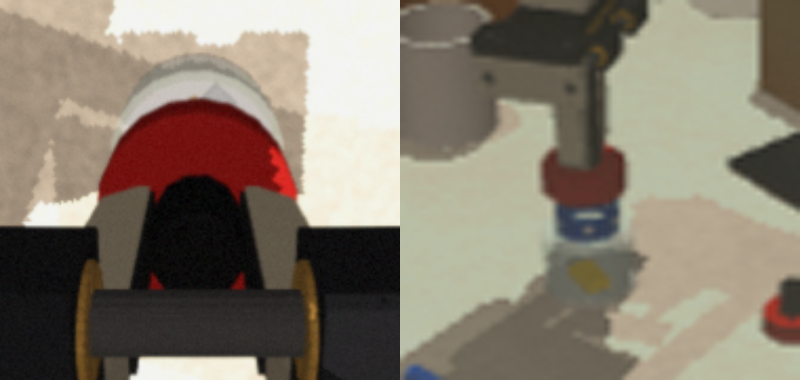

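The side view shows the cap level, directly above the blue neck, with the yellow stick in the pot below. I'll lower it to contact, then press in 1 mm steps while watching the force.

```bash
python3 - <<'E'
from fit import *
cmd=np.load('cmd.npy')
print('contact',r.move_linear([*cmd,.100],feed=.02,stop_force=3)); r.dwell(.2)
z=status.read_tool_pos()[2]; print(status.read_tool_pos(),status.read_wrist_force(),status.read_ft_torque())
zc=z
while zc>.090:
    zc-=.001; r.move_linear([*cmd,zc],feed=.02); r.dwell(.15)
    f=status.read_wrist_force(); q=status.read_tool_pos()
    print(round(zc,4),np.round(q,4),np.round(f,1),status.read_gripper_width().__round__(4))
    if np.hypot(*f[:2])>8 or f[2]>17 or (q[2]<.0975 and f[2]>9): break
print(status.read_t())
E
```

```text
contact True
[0.52287005 0.18998025 0.1052107 ] [ 3.40573501 -0.21428653  1.91821546] [-0.06685506 -0.68920055  0.0033956 ]
0.1042 [0.5233 0.1902 0.1049] [ 1.  -0.7  6.4] 0.0236
0.1032 [0.5235 0.1902 0.1043] [ 0.9 -1.   8.6] 0.0231
0.1022 [0.5236 0.1903 0.1036] [-0.6 -0.1  9.5] 0.0228
0.1012 [0.5236 0.1903 0.1024] [-0.2 -0.4  8.5] 0.0234
0.1002 [0.5235 0.1903 0.1011] [ 1.3 -1.3  6.9] 0.0231
0.0992 [0.5231 0.1901 0.0993] [ 1.6 -0.9  2.9] 0.0231
0.0982 [0.5228 0.1901 0.0977] [ 4.4 -0.1 -3.1] 0.0236
0.0972 [0.5226 0.1901 0.0968] [ 2.4 -0.7 -3.7] 0.0231
0.0962 [0.5226 0.1902 0.0961] [-0.4 -0.4 -2.1] 0.0231
0.0952 [0.5229 0.1902 0.0953] [-1.  -0.5 -0.9] 0.0238
0.0942 [0.523  0.1902 0.0952] [-4.7 -1.3  8. ] 0.0234
0.0932 [0.5231 0.1903 0.0951] [-8.3 -3.3 15. ] 0.0232
17.4083
```

It snapped (force dropped) and then stopped hard at TCP 95.1 mm, so the underside is at about 47.5–48 mm. I'll ease to about 10 N and check.

```bash
python3 - <<'E'
from fit import *
cmd=np.load('cmd.npy'); zc=.0938
for i in range(4):
    r.move_linear([*cmd,zc],feed=.02); r.dwell(.4)
    f=np.mean([status.read_wrist_force() for _ in range(1)],0); print(round(zc,5),status.read_tool_pos(),f)
    if abs(f[2]-10.5)<1.5: break
    zc+=np.clip((f[2]-10.5)/8000,-.0005,.0005)
r.dwell(.5);print(status.read_wrist_force(),status.read_gripper_force(),status.read_tool_rot(),status.read_t())
held('wf.png'); a=cap('side')
x=cv2.resize(cv2.imread('pics/wf.png')[150:330,180:370],(400,380))
y=cv2.resize(a[150:230,200:284],(400,380),interpolation=2)[:,:,::-1]
cv2.imwrite('pics/f.png',np.hstack([x,y]))
E
```

```text
0.0938 [0.52305606 0.19026718 0.09511814] [-6.08869846 -2.38761811 10.93051414]
[-5.58196259 -0.70483343  9.84211634] 40.00284969806671 [-3.13988422e+00 -6.43028929e-04  2.20011731e+00] 18.5583
cap in tool (x,y) [-0.00028333  0.00089622] rms 0.00023028413849403805 76
```

View pics/f.png

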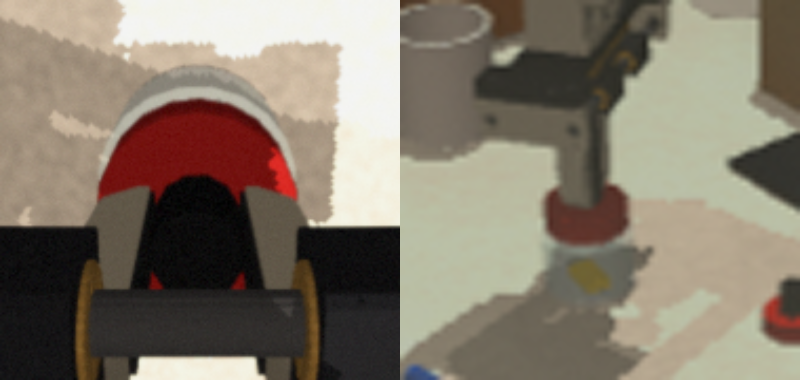

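The cap sits level and fully down on the loaded pot with the neck hidden, and the stick is inside. The push reads about 10 N and the grip is unchanged. Handing in.

```bash
python3 -c "
from h import *
print(status.read_wrist_force()); print(job.job_done())"
```

```text
[-6.07203131 -2.05287083 10.24109834]
the job is handed in; nothing more can be done
None
```

The red cap is snapped fully home on the pot with the yellow stick, still gripped and held down with about 10 N; the other pot was left open, and the job is handed in (the hand-in returned no verdict).

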